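Sweep the used tasting paddles down the counter's waste chute

TASK

Three used bamboo tasting paddles lie on the quartz counter on either side of the open waste chute. Sweep all three along the counter with the fingertips and over the chute's edge, so that they drop down it; slide them only, do not pick them up. Leave the glass cup, the pan lid, the jar and the scoops where they are.

Things in the scene. Friction and masses are not known exactly. Their poses are not given: they have to be found in the camera images.
- counter: speckled quartz counter, top at z = 0, with the open waste chute cut through it. Origin: centre of the chute's mouth, level with the top; x away from the robot, y to its left. Mouth 160 mm (x) by 130 mm (y), in a flush steel collar 12 mm wide (no step); upright walls, 150 mm deep to the bin; fixed equipment up to 215 mm tall stands 180 mm beyond the origin, and 370 mm to its sides
- paddle_a: used bamboo tasting paddle, flat on the counter: 95 mm long, 6 mm thick, ends rounded; handle 12 mm wide, the last 37 mm a head 18 mm wide; 12 g. Origin on its underside at the balance point, 42 mm from the head's end; x along it to the head, z up. Turns if pushed off its balance point. Starts left of the chute
- paddle_b: used bamboo tasting paddle, flat on the counter: 95 mm long, 6 mm thick, ends rounded; handle 12 mm wide, the last 37 mm a head 18 mm wide; 12 g. Origin on its underside at the balance point, 42 mm from the head's end; x along it to the head, z up. Turns if pushed off its balance point. Starts right of the chute
- paddle_c: used bamboo tasting paddle, flat on the counter: 95 mm long, 6 mm thick, ends rounded; handle 12 mm wide, the last 37 mm a head 18 mm wide; 12 g. Origin on its underside at the balance point, 42 mm from the head's end; x along it to the head, z up. Turns if pushed off its balance point. Starts farther out, left or right of the chute, behind one of the other two
- glass_cup: frosted glass cup standing upright, mouth 76 mm across, 65 mm tall; bystander, stays where it is. Origin under its centre
- pan_lid: white porcelain pan lid lying flat, 110 mm across, 43 mm tall with its knob; bystander. Origin under its centre
- topping_jar: closed glass jar, 64 mm across, 68 mm tall; bystander. Origin under its centre
- scoop_0: one of a row of three matte steel spatula scoops lying beyond the chute, 212 mm long along its x, flat blade 58 mm wide at +x, handle 20 mm thick towards the robot; bystander. Origin under the end of the handle
- scoop_1: one of a row of three matte steel spatula scoops lying beyond the chute, 212 mm long along its x, flat blade 58 mm wide at +x, handle 20 mm thick towards the robot; bystander. Origin under the end of the handle
- scoop_2: one of a row of three matte steel spatula scoops lying beyond the chute, 212 mm long along its x, flat blade 58 mm wide at +x, handle 20 mm thick towards the robot; bystander. Origin under the end of the handle
There are look-alikes about, which are no part of the job. What is shaped like the paddle_b but yellow is not meant.

How it is judged:
At the end, for the whole second after the job is handed in: All three paddles lie still down in the chute, more than 60 mm below the counter top; the cup, lid, jar and scoops are within 20 mm of where they started (z of each of paddle_a, paddle_b, paddle_c in the frame of counter below -0.06 m and linear speed of each of paddle_a, paddle_b, paddle_c below 0.03 m/s and horizontal distance between each of paddle_a, paddle_b, paddle_c and counter below 0.1 m and distance of each of glass_cup, pan_lid, topping_jar, scoop_0, scoop_1, scoop_2 from where it was at the start of the episode below 0.02 m); the robot touches nothing.
It fails at once if a paddle is lifted more than 12 mm off the counter instead of being swept along it (z of any of paddle_a, paddle_b, paddle_c in the frame of counter above 0.012 m).
It fails at once if a cup, lid, jar or scoop is moved more than 20 mm (distance of any of glass_cup, pan_lid, topping_jar, scoop_0, scoop_1, scoop_2 from where it was at the start of the episode above 0.02 m).
It also fails if it takes over 53 s, if anything falls off the work surface, if the arm or the gripper's body presses on something with over 40 N, if the wrist force passes 120 N, or if a joint passes its speed limit or range.

ROBOT

A 6-joint arm with a two-finger parallel gripper is mounted at the origin on the work surface. World frame = base frame: x ahead of the robot, y to its left, z up, the work surface at z = 0. Lengths are in m, angles in rad, forces in N, time in s.
With the tool pointing down it reaches from about 0.35 to 0.975 m from the base axis. Payload 7.1 kg.
Tool frame: the origin (TCP) lies at the very end of the fingers, on their centre line; the grasp point (between the pads) lies hold_point_z behind it (hold_point_z is the distance from the TCP to the grasp point, in m); z points along the fingers, y is the line along which they close (so a half turn about z gives the same grasp; the last joint's range is limited). The gripper opens to 88 mm and grips with 3 to 60 N. Pads are 20 mm wide; open, the fingers measure 115 mm over their backs; the gripper's body (75 mm by 178 mm) begins 61 mm behind the grasp point.
Start: joints at [-1.364, 0.423, 1.63, -0, 1.089, -0.019], TCP at [0.14, -0.609, 0.223] pointing down, gripper open.
Joint ranges: [-3, 3], [-0.9, 2.11], [0.09, 2.58], [-1.31, 4.45], [0.11, 2.69], [-2.54, 2.54]. Speed limits (rad/s): [2.39, 2.39, 3.01, 3.14, 3.14, 3.14].

INTERFACE

Orientations are given as a rotation vector (axis times angle).
In Python, from cell import * gives the robot as it stands. The module is installed in compiled form; this text tells all that it offers.
- The arm moves only by the tool servo_tool, never from a script. Its argument "plan" is a list of rows, each a list of 3 entries, a list of its own where there are three numbers: the turn, a rotation vector about the world's x, y, z in degrees, then the shift along the world's x, y, z in m, then the opening, from -1 (shut) to 1 (fully open). A call has 1 to 10 rows; each row shifts and turns the commanded pose from where the row before left it; what a row does not reach is not made up. A row lasts 1/8 s, in which the tool goes at most 62.5 mm and 10.7 degrees, less where a joint would pass 70% of its speed; a pose out of reach is approached as far as the arm can. A call with a gripper value outside its range is refused whole. The fingers move at their own pace and stop on an object; "grip_force" is the grip in N (left out, the last holds). Time passes only in rows, so rows that do not move let the fingers close. It gives the time, the measured TCP pose, the force, the opening and the grip force at its end, in the units of the state.
- sense(): the state, without advancing time (a new reading comes with each control period).
- grab_frame(name): name is "scene" or "top" or "wrist"; returns a dict with "pixels" (384x512x3 uint8, red, green, blue), "depth" (384x512 float32, m along the optical axis (not along the pixel's ray), 0 where there is no reading), "vertical_fov" (degrees; the focal length in pixels is half the picture's height over the tangent of half this angle, whatever the lens; pixels are square), "cx", "cy" (the principal point, pixels), "eye" and "attitude" of the camera in the world. Camera axes: x right, y down, z forward; pixel columns grow to the right and rows downward; lengths in m; the calibration is good to about 2 mm. A picture is of the moment at which its call begins.
- hand_in(): hands the job in; it is judged then, once.
The state is a dict: "t": time; "joint_pos": joint angles; "qvel": joint speeds; "joint_torque": joint torques, N m; "ee_pos": TCP position; "orientation": TCP orientation; "ft_force": force on the tool from outside, world axes, zero at the start; "ft_torque": the same for the moment, N m; "opening": finger opening in m; "finger_force": force on a finger pad.
Only numpy, scipy, OpenCV 4.12 (cv2) and the standard library are available. Lean on these libraries where they do the work, as an engineer would, in place of code of your own. Each camera call takes 0.05 s, during which the arm holds its last target. There are 200 camera calls.

## Working session

There is one attempt and no reset: what is moved stays moved. The work goes in short steps, Python scripts to look and compute and a tool call to move; the robot and the scene stay as the last step left them, time stands still between calls to the robot, and variables do not carry over. Pictures are saved under pics/ and viewed, at most 10 in all, crops included, and the job is handed in when it is done.

Besides the shell and the picture viewer there is one more tool, called after ">>>" by a JSON object that holds its "name" and its "arguments", one argument or row to a line. servo_tool: Moves the arm, as the interface text tells. Its arguments: {"type":"object","properties":{"plan":{"type":"array"},"grip_force":{"type":"number"}},"required":["plan"]}

```bash
mkdir -p pics; cat > h.py <<'E'
from cell import *
import numpy as np, cv2
from scipy.spatial.transform import Rotation as R
def rot(a):
    a=np.array(a,float)
    if a.shape==(3,3): return a
    return R.from_rotvec(a).as_matrix() if a.size==3 else R.from_quat(a).as_matrix()
def ray(f,uv,z=0.):
    uv=np.atleast_2d(np.array(uv,float)); F=f["pixels"].shape[0]/2/np.tan(np.radians(f["vertical_fov"])/2)
    d=np.c_[(uv[:,0]-f["cx"])/F,(uv[:,1]-f["cy"])/F,np.ones(len(uv))]@rot(f["attitude"]).T
    e=np.array(f["eye"]); return e+d*((z-e[2])/d[:,2])[:,None]
def save(f,n,crop=None,k=1.5):
    p=f["pixels"][...,::-1]
    if crop: p=p[crop[1]:crop[3],crop[0]:crop[2]]
    cv2.imwrite("pics/"+n,cv2.resize(p,None,fx=k,fy=k,interpolation=cv2.INTER_CUBIC))
E
python3 - <<'E'
from h import *
for n in("top","scene"):
    f=grab_frame(n); save(f,n+"0.png")
    print(n,{k:f[k] for k in f if k not in("pixels","depth")}); np.save(n+".npy",f,allow_pickle=True)
print(sense())
E
```

```text
top {'vertical_fov': 54.74384278173479, 'cx': 258.15063884285803, 'cy': 190.43456340020558, 'eye': array([0.43878658, 0.02425391, 0.86303615]), 'attitude': array([-2.18250474,  2.12669928, -0.09327915])}
scene {'vertical_fov': 52.089514358607, 'cx': 249.28928253313117, 'cy': 191.55623651634917, 'eye': array([1.31906796, 0.47835708, 0.74570306]), 'attitude': array([-1.21807419, -2.15371411,  1.04210518])}
{'t': 0.1, 'joint_pos': array([-1.36401575e+00,  4.23776412e-01,  1.63059591e+00, -2.53779731e-05,
        1.08863756e+00, -1.89616902e-02]), 'qvel': array([ 0.00100812, -0.00205619, -0.00333858, -0.00214875,  0.00118175,
        0.00095494]), 'joint_torque': array([-1.22014753e-04, -5.45610309e+01, -2.74324322e+01,  6.45540655e-02,
        1.88674178e-02, -5.57512044e-05]), 'ee_pos': array([ 0.13983081, -0.60863509,  0.2219789 ]), 'orientation': array([-3.12020011e+00, -3.53702387e-01,  2.43793346e-04]), 'ft_force': array([-0.31630878, -0.21054756,  0.1320139 ]), 'ft_torque': array([ 0.02213077,  0.02104031, -0.0253004 ]), 'finger_force': 0.0, 'opening': 0.08763631560067174}
```

View pics/top0.png

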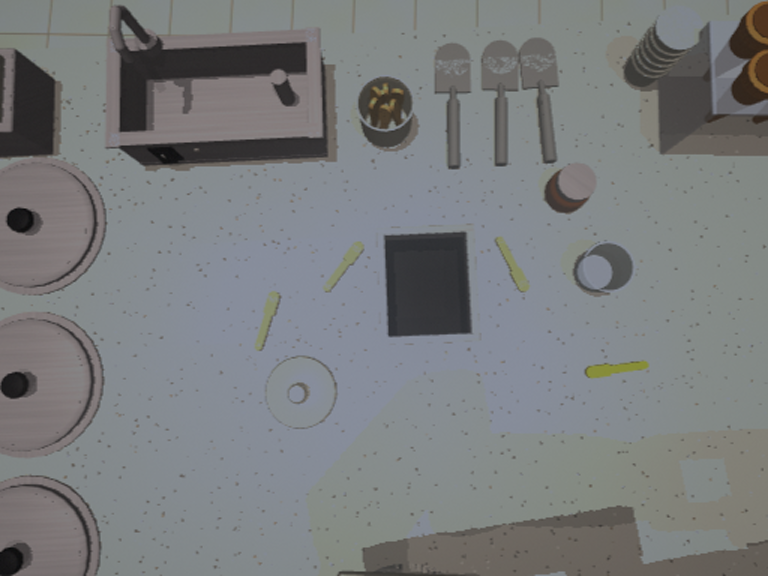

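View pics/scene0.png

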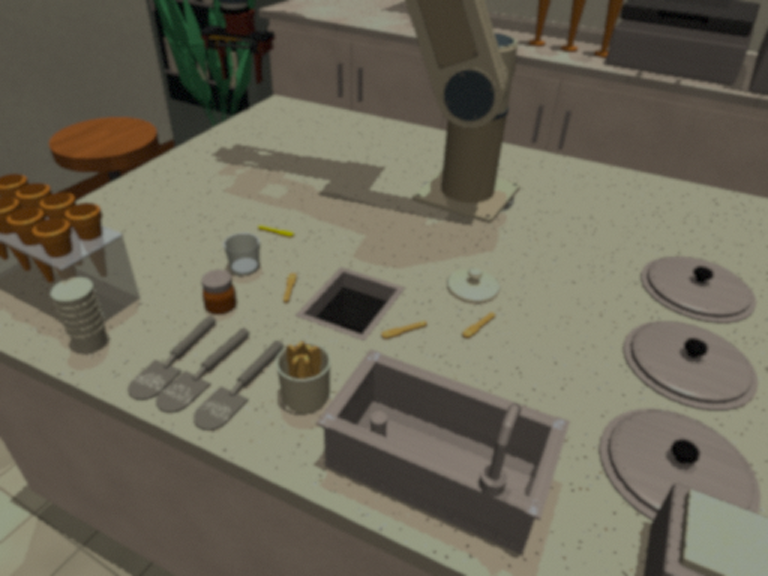

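The top view (display pixels at 1.5x) shows three dull bamboo paddles at about (345,267), (268,321) and (512,265), and the chute at about (428,285). The cup is at (604,268), the jar at (571,188), the lid at (300,392) and the scoops at (450–545,100).

Candidates: (345,267), (268,321), (512,265), and the saturated yellow one at (617,369). The first three are bamboo-coloured, with two left and one right as described. The fourth is the yellow look-alike and is not meant. I'll measure and confirm this in one crop.

```bash
python3 - <<'E'
from h import *
f=np.load("top.npy",allow_pickle=True).item()
hsv=cv2.cvtColor(f["pixels"],cv2.COLOR_RGB2HSV)
for n,u,v in(("a",345,267),("c",268,321),("b",512,265),("yel",617,369)):
    u=int(u/1.5);v=int(v/1.5)
    w=30; sub=hsv[v-w:v+w,u-w:u+w]
    m=((sub[...,1]>65)&(sub[...,0]>15)&(sub[...,0]<40)&(sub[...,2]>90)).astype(np.uint8)
    k,l,st,_=cv2.connectedComponentsWithStats(m); i=1+np.argmax(st[1:,4])
    ys,xs=np.nonzero(l==i); P=ray(f,np.c_[xs+u-w,ys+v-w],0.006)[:,:2]
    c=P.mean(0); ev,V=np.linalg.eigh(np.cov((P-c).T)); d=V[:,1]
    s=(P-c)@d; t=(P-c)@V[:,0]
    mid=c+d*(s.max()+s.min())/2; 
    wp=[np.ptp(t[(s>s.min()+k0)&(s<s.min()+k0+.02)]) for k0 in(.008,np.ptp(s)-.028)]
    if wp[0]>wp[1]: d=-d
    bal=mid+d*0.0055
    print(n,"mid",mid.round(3),"bal",bal.round(3),"len",np.ptp(s).round(3),"w",np.round(wp,3),"headdir deg",np.degrees(np.arctan2(d[1],d[0])).round(1),"hsv",np.median(sub[l==i],0),len(xs))
print("chute",ray(f,np.array([[385,233],[467,232],[471,334],[389,337]])/1.5).round(3)[:,:2])
for n,u,v,z in(("cup rim",608,266,.065),("jar",577,182,.068),("lid",300,392,.015),("crock",385,100,.09)): print(n,ray(f,[[u/1.5,v/1.5]],z).round(3))
print("handle ends",ray(f,np.array([[454,167],[501,163],[549,160]])/1.5,.01).round(3)[:,:2])
save(f,"crop.png",(160,140,450,270),2.7)
print(R.from_rotvec(sense()["orientation"]).as_matrix().round(3))
E
```

```text
Traceback (most recent call last):
ValueError: attempt to get argmax of an empty sequence
```

```bash
cat > meas.py <<'E'
from h import *
def paddle(f,u,v,w=30,thr=10):
    lab=cv2.cvtColor(f["pixels"],cv2.COLOR_RGB2LAB).astype(float)
    sub=lab[v-w:v+w,u-w:u+w,2]
    m=(sub>np.median(sub)+max(thr,0.45*(np.percentile(sub,98)-np.median(sub)))).astype(np.uint8)
    k,l,st,_=cv2.connectedComponentsWithStats(m); i=1+np.argmax(st[1:,4])
    ys,xs=np.nonzero(l==i); P=ray(f,np.c_[xs+u-w,ys+v-w],0.006)[:,:2]
    c=P.mean(0); ev,V=np.linalg.eigh(np.cov((P-c).T)); d=V[:,1]
    s=(P-c)@d; t=(P-c)@V[:,0]; mid=c+d*(s.max()+s.min())/2
    wp=[np.ptp(t[(s>s.min()+k0)&(s<s.min()+k0+.02)]) for k0 in(.008,np.ptp(s)-.028)]
    if wp[0]>wp[1]: d=-d
    print("mid",mid.round(3),"bal",(mid+d*.0055).round(3),"len",np.ptp(s).round(3),"w",np.round(wp,3),"head deg",np.degrees(np.arctan2(d[1],d[0])).round(1),"b98",np.percentile(sub,98)-np.median(sub),len(xs))
E
python3 - <<'E'
from meas import *
f=np.load("top.npy",allow_pickle=True).item()
save(f,"crop.png",(160,140,450,270),2.7)
for n,u,v in(("a",345,267),("c",268,321),("b",512,265),("yel",617,369)):
    print(n,end=" "); paddle(f,int(u/1.5),int(v/1.5))
print("chute",ray(f,np.array([[385,233],[467,232],[471,334],[389,337]])/1.5).round(3)[:,:2])
for n,u,v,z in(("cup rim",608,266,.065),("jar",577,182,.068),("lid",300,392,.015),("crock",385,100,.09)): print(n,ray(f,[[u/1.5,v/1.5]],z).round(3))
print("handle ends",ray(f,np.array([[454,167],[501,163],[549,160]])/1.5,.01).round(3)[:,:2])
print(R.from_rotvec(sense()["orientation"]).as_matrix().round(3))
E
```

```text
a mid [0.561 0.115] bal [0.566 0.112] len 0.094 w [0.019 0.013] head deg -35.0 b98 24.0 250
c mid [0.474 0.231] bal [0.479 0.229] len 0.094 w [0.019 0.013] head deg -14.5 b98 25.0 261
b mid [ 0.572 -0.146] bal [ 0.567 -0.149] len 0.093 w [0.012 0.018] head deg -152.4 b98 27.0 257
yel mid [ 0.416 -0.305] bal [ 0.415 -0.3  ] len 0.096 w [0.013 0.019] head deg 99.3 b98 46.0 276
chute [[ 0.616  0.051]
 [ 0.621 -0.078]
 [ 0.461 -0.086]
 [ 0.453  0.04 ]]
cup rim [[ 0.562 -0.273  0.065]]
jar [[ 0.684 -0.229  0.068]]
lid [[0.367 0.172 0.015]]
crock [[0.794 0.053 0.09 ]]
handle ends [[ 0.722 -0.055]
 [ 0.73  -0.129]
 [ 0.737 -0.204]]
[[ 0.975  0.224 -0.   ]
 [ 0.224 -0.975  0.001]
 [ 0.    -0.001 -1.   ]]
```

View pics/crop.png

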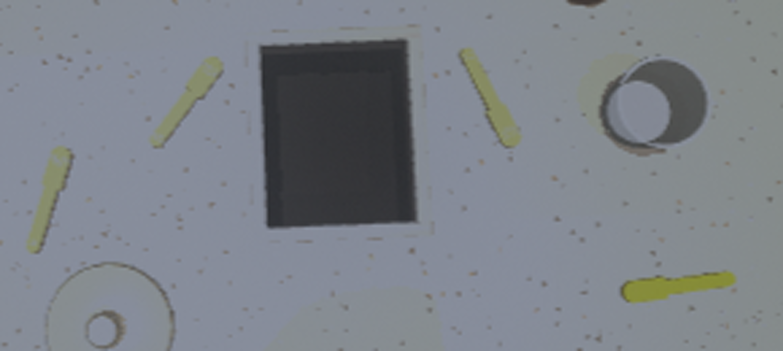

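The crop confirms it. Three dull bamboo paddles have lengths of 93–94 mm and widths of 12/19 mm: a at (186,102), b at (490,98) and c at (50,200). The vivid yellow look-alike at (680,287) is left alone. The chute spans x 0.456–0.62 and y −0.08 to 0.046.

I'll use two spread fingers as a rake, starting with b.

>>> {"name": "servo_tool", "arguments": {
  "plan": [
    [[0, 0, 10.5], [0.044, 0.043, 0], 0.14],
    [[0, 0, 10.5], [0.044, 0.043, 0], 0.14],
    [[0, 0, 10.5], [0.044, 0.043, 0], 0.14],
    [[0, 0, 10.5], [0.044, 0.043, 0], 0.14],
    [[0, 0, 10.5], [0.044, 0.043, 0], 0.14],
    [[0, 0, 10.5], [0.044, 0.043, 0], 0.14],
    [[0, 0, 10.5], [0.044, 0.043, 0], 0.14],
    [[0, 0, 10.5], [0.044, 0.043, 0], 0.14],
    [[0, 0, 10.5], [0.044, 0.043, 0], 0.14],
    [[0, 0, 10.0], [0.044, 0.043, 0], 0.14]
  ]
}}

```text
t: 1.35
ee_pos: [0.581, -0.1774, 0.2224]
orientation: [-1.623, -2.689, 0.0]
ft_force: [0.3, -0.3, 0.4]
opening: 0.0505
finger_force: 0.0
```

```bash
cat > st.py <<'E'
from h import *
s=sense(); M=rot(s["orientation"]); print(round(s["t"],2),s["ee_pos"].round(4),"ydeg",np.degrees(np.arctan2(M[1,1],M[0,1])).round(1),"open",round(s["opening"],4),s["ft_force"].round(1),s["joint_pos"].round(2))
E
python3 st.py
```

```text
1.35 [ 0.581  -0.1774  0.2224] ydeg 27.8 open 0.0505 [ 0.3 -0.3  0.4] [-0.32  0.4   1.67 -0.    1.07 -0.8 ]
```

>>> {"name": "servo_tool", "arguments": {
  "plan": [
    [[0, 0, 0], [0, 0, -0.055], 0.14],
    [[0, 0, 0], [0, 0, -0.055], 0.14],
    [[0, 0, 0], [0, 0, -0.055], 0.14],
    [[0, 0, 0], [0, 0, -0.035], 0.14],
    [[0, 0, 0], [0, 0, -0.012], 0.14],
    [[0, 0, 0], [0, 0, -0.007], 0.14],
    [[0, 0, 0], [0, 0, 0], 0.14]
  ]
}}

```text
t: 2.22
ee_pos: [0.5806, -0.1794, 0.0045]
orientation: [1.631, 2.684, 0.0]
ft_force: [-0.1, 0.7, -0.1]
opening: 0.05
finger_force: 0.0
```

>>> {"name": "servo_tool", "arguments": {
  "plan": [
    [[0, 0, 0], [-0.0045, 0.009, 0], 0.14],
    [[0, 0, 0], [-0.0045, 0.009, 0], 0.14],
    [[0, 0, 0], [-0.0055, 0.0105, 0], 0.14],
    [[0, 0, 0], [-0.0055, 0.0105, 0], 0.14],
    [[0, 0, 0], [-0.0055, 0.0105, 0], 0.14],
    [[0, 0, 0], [-0.0055, 0.0105, 0], 0.14],
    [[0, 0, 0], [0, 0, 0], 0.14]
  ]
}}

```text
t: 3.1
ee_pos: [0.5482, -0.1182, 0.0036]
orientation: [-1.629, -2.685, 0.0]
ft_force: [-0.7, -0.1, 0.1]
opening: 0.0498
finger_force: 0.0
```

```bash
python3 st.py; python3 -c "
from h import *
f=grab_frame('top'); save(f,'b1.png',(240,100,450,260),3)"
```

```text
3.1 [ 0.5482 -0.1182  0.0036] ydeg 27.5 open 0.0498 [-0.7 -0.1  0.1] [-0.23  0.67  1.87  0.    0.61 -0.71]
```

View pics/b1.png

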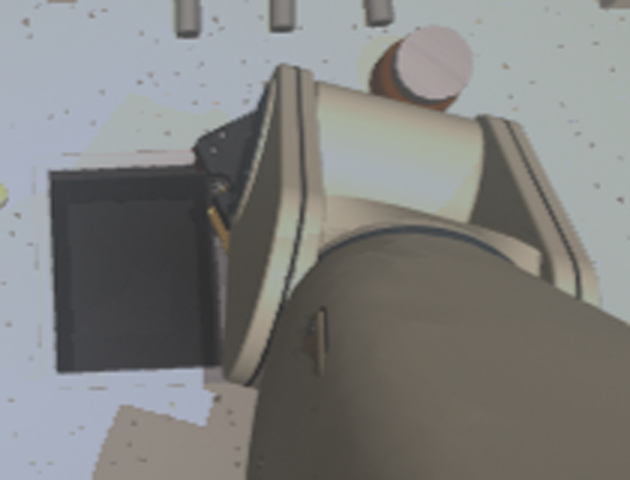

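The arm hides most of it, but the paddle's end shows at (218,228), already over the chute's right edge. I'll keep pushing.

>>> {"name": "servo_tool", "arguments": {
  "plan": [
    [[0, 0, 0], [-0.005, 0.0105, 0], 0.14],
    [[0, 0, 0], [-0.005, 0.0105, 0], 0.14],
    [[0, 0, 0], [-0.005, 0.0105, 0], 0.14],
    [[0, 0, 0], [-0.004, 0.011, 0], 0.14],
    [[0, 0, 0], [-0.004, 0.011, 0], 0.14],
    [[0, 0, 0], [-0.003, 0.011, 0], 0.14],
    [[0, 0, 0], [-0.002, 0.011, 0], 0.14],
    [[0, 0, 0], [0, 0, 0], 0.14],
    [[0, 0, 0], [0, 0, 0.03], 0.14],
    [[0, 0, 0], [0, 0, 0.06], 0.14]
  ]
}}

```text
t: 4.4
ee_pos: [0.5194, -0.0436, 0.0928]
orientation: [-1.629, -2.681, 0.003]
ft_force: [1.9, 0.8, -0.1]
opening: 0.0502
finger_force: 0.0
```

```bash
python3 st.py
```

```text
4.4 [ 0.5194 -0.0436  0.0928] ydeg 27.4 open 0.0502 [ 1.9  0.8 -0.1] [-0.11  0.47  1.94 -0.    0.74 -0.59]
```

>>> {"name": "servo_tool", "arguments": {
  "plan": [
    [[0, 0, -10.4], [0.011, 0.0305, 0.01], 0.14],
    [[0, 0, -10.4], [0.011, 0.0305, 0], 0.14],
    [[0, 0, -10.4], [0.011, 0.0305, 0], 0.14],
    [[0, 0, -10.4], [0.011, 0.0305, 0], 0.14],
    [[0, 0, -10.4], [0.011, 0.0305, 0], 0.14],
    [[0, 0, -10.4], [0.011, 0.0305, 0], 0.14],
    [[0, 0, 0], [0, 0, -0.05], 0.14],
    [[0, 0, 0], [0, 0, -0.035], 0.14],
    [[0, 0, 0], [0, 0, -0.014], 0.14],
    [[0, 0, 0], [0, 0, 0], 0.14]
  ]
}}

```text
t: 5.65
ee_pos: [0.5867, 0.1391, 0.0042]
orientation: [-2.786, -1.451, 0.002]
ft_force: [0.5, 0.1, -0.3]
opening: 0.0505
finger_force: 0.0
```

```bash
python3 st.py; python3 -c "
from h import *
f=grab_frame('top'); save(f,'a1.png',(140,120,400,270),3)"
```

```text
5.65 [0.5867 0.1391 0.0042] ydeg -35.0 open 0.0505 [ 0.5  0.1 -0.3] [0.21 0.7  1.77 0.   0.67 0.82]
```

View pics/a1.png

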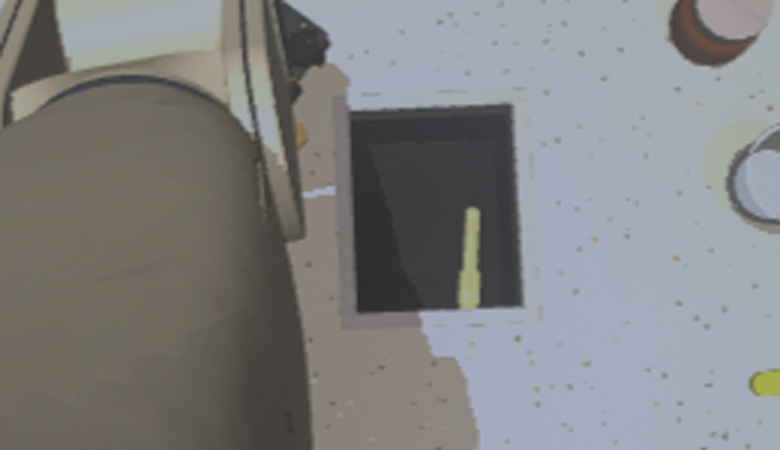

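Paddle b lies down inside the chute at about (470,258). Now I'll push a.

>>> {"name": "servo_tool", "arguments": {
  "plan": [
    [[0, 0, 0], [-0.006, -0.0085, 0], 0.14],
    [[0, 0, 0], [-0.005, -0.009, 0], 0.14],
    [[0, 0, 0], [-0.0055, -0.0105, 0], 0.14],
    [[0, 0, 0], [-0.0055, -0.0105, 0], 0.14],
    [[0, 0, 0], [-0.0055, -0.0105, 0], 0.14],
    [[0, 0, 0], [-0.0055, -0.0105, 0], 0.14],
    [[0, 0, 0], [-0.0055, -0.0105, 0], 0.14],
    [[0, 0, 0], [-0.005, -0.0105, 0], 0.14],
    [[0, 0, 0], [-0.005, -0.0105, 0], 0.14],
    [[0, 0, 0], [-0.005, -0.0105, 0], 0.14]
  ]
}}

```text
t: 6.95
ee_pos: [0.5331, 0.0372, 0.0046]
orientation: [-2.786, -1.452, 0.0]
ft_force: [0.6, 0.0, -0.5]
opening: 0.0503
finger_force: 0.0
```

>>> {"name": "servo_tool", "arguments": {
  "plan": [
    [[0, 0, 0], [-0.005, -0.0105, 0], 0.14],
    [[0, 0, 0], [-0.003, -0.0115, 0], 0.14],
    [[0, 0, 0], [-0.002, -0.0115, 0], 0.14],
    [[0, 0, 0], [0, 0, 0], 0.14],
    [[0, 0, 0], [0, 0, 0.03], 0.14],
    [[0, 0, 0], [0, 0, 0.06], 0.14]
  ]
}}

```text
t: 7.7
ee_pos: [0.5219, 0.0045, 0.0938]
orientation: [-2.784, -1.45, 0.007]
ft_force: [1.6, -1.1, 0.3]
opening: 0.05
finger_force: 0.0
```

```bash
python3 st.py
```

```text
7.7 [0.5219 0.0045 0.0938] ydeg -35.0 open 0.05 [ 1.6 -1.1  0.3] [-0.01  0.47  1.94  0.    0.74  0.6 ]
```

>>> {"name": "servo_tool", "arguments": {
  "plan": [
    [[0, 0, 4.1], [-0.007, 0.051, 0.01], 0.14],
    [[0, 0, 4.1], [-0.007, 0.051, 0], 0.14],
    [[0, 0, 4.1], [-0.007, 0.051, 0], 0.14],
    [[0, 0, 4.1], [-0.007, 0.051, 0], 0.14],
    [[0, 0, 4.1], [-0.007, 0.053, 0], 0.14],
    [[0, 0, 0], [0, 0, -0.05], 0.14],
    [[0, 0, 0], [0, 0, -0.035], 0.14],
    [[0, 0, 0], [0, 0, -0.014], 0.14],
    [[0, 0, 0], [0, 0, 0], 0.14]
  ]
}}

```text
t: 8.82
ee_pos: [0.4881, 0.2612, 0.0052]
orientation: [-2.483, -1.924, 0.002]
ft_force: [-0.6, -1.3, -0.7]
opening: 0.0502
finger_force: 0.0
```

```bash
python3 st.py; python3 -c "
from h import *
f=grab_frame('top'); save(f,'c1.png',(140,120,400,270),3)
D=f['depth']
A=rot(f['attitude'])
F=192/np.tan(np.radians(f['vertical_fov'])/2)
lab=cv2.cvtColor(f['pixels'],cv2.COLOR_RGB2LAB)[...,2].astype(int)
m=np.zeros_like(lab,bool); m[155:225,255:318]=1; m&=lab>np.median(lab[155:225,255:318])+12
v,u=np.nonzero(m); d=D[v,u]; P=np.c_[(u-f['cx'])/F*d,(v-f['cy'])/F*d,d]@A.T+f['eye']
print(len(u), P.mean(0).round(3), P.min(0).round(3),P.max(0).round(3))"
```

```text
8.82 [0.4881 0.2612 0.0052] ydeg -14.5 open 0.0502 [-0.6 -1.3 -0.7] [0.47 0.66 1.88 0.   0.6  0.72]
353 [ 0.507 -0.03  -0.14 ] [ 0.439 -0.064 -0.154] [0.556 0.037 0.863]
```

View pics/c1.png

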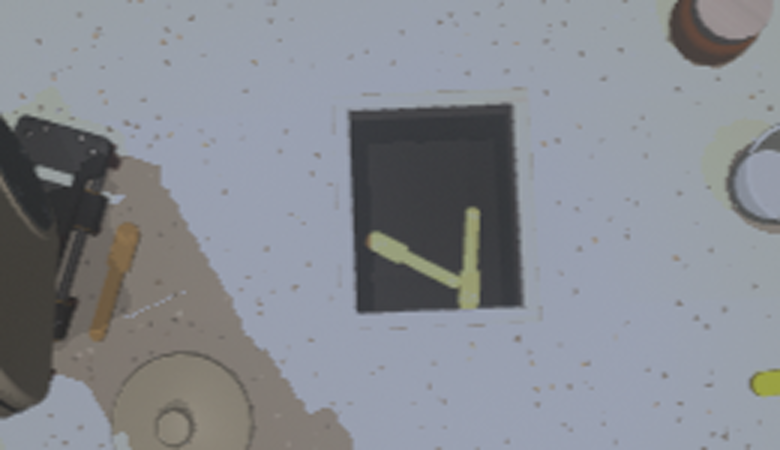

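Paddles a (405,260) and b (468,258) lie on the chute floor (mean z −0.14). Paddle c is untouched at (115,280), with the fingers behind it. I'll sweep it while gently turning it.

>>> {"name": "servo_tool", "arguments": {
  "plan": [
    [[0, 0, 0], [-0.001, -0.007, -0.002], 0.14],
    [[0, 0, 0], [-0.001, -0.007, 0], 0.14],
    [[0, 0, 3.5], [0.001, -0.01, 0], 0.14],
    [[0, 0, 3.5], [0.001, -0.01, 0], 0.14],
    [[0, 0, 3.5], [0.001, -0.01, 0], 0.14],
    [[0, 0, 3.5], [0.002, -0.01, 0], 0.14],
    [[0, 0, 3.5], [0.002, -0.01, 0], 0.14],
    [[0, 0, 3.5], [0.003, -0.01, 0], 0.14],
    [[0, 0, 3.5], [0.003, -0.01, 0], 0.14],
    [[0, 0, 3.5], [0.003, -0.01, 0], 0.14]
  ]
}}

```text
t: 10.12
ee_pos: [0.5028, 0.1666, 0.0044]
orientation: [1.942, 2.469, 0.001]
ft_force: [-0.7, 0.1, 0.1]
opening: 0.0502
finger_force: 0.1
```

```bash
python3 st.py; python3 -c "
from h import *
f=grab_frame('top'); save(f,'c2.png',(140,120,400,270),3)"
```

```text
10.12 [0.5028 0.1666 0.0044] ydeg 13.6 open 0.0502 [-0.7  0.1  0.1] [0.3  0.64 1.94 0.   0.56 0.06]
```

View pics/c2.png

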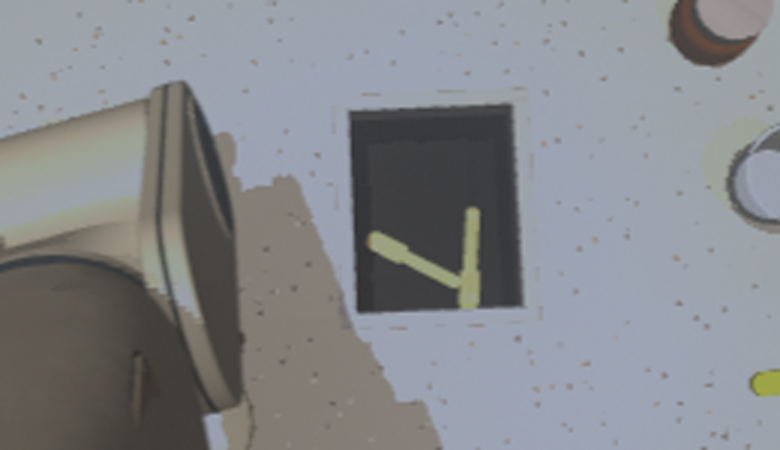

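The gripper hides c, and the chute contents are unchanged. I'll push on along the normal, then check from the scene camera.

>>> {"name": "servo_tool", "arguments": {
  "plan": [
    [[0, 0, 0], [0.003, -0.0115, -0.001], 0.14],
    [[0, 0, 0], [0.003, -0.0115, 0], 0.14],
    [[0, 0, 0], [0.003, -0.0115, 0], 0.14],
    [[0, 0, 0], [0.003, -0.0115, 0], 0.14],
    [[0, 0, 0], [0.003, -0.0115, 0], 0.14],
    [[0, 0, 0], [0, 0, 0], 0.14]
  ]
}}

```text
t: 10.92
ee_pos: [0.5177, 0.109, 0.0026]
orientation: [1.946, 2.466, -0.0]
ft_force: [0.8, 0.3, 0.5]
opening: 0.0501
finger_force: 0.0
```

```bash
python3 st.py; python3 -c "
from h import *
f=grab_frame('scene'); save(f,'c3.png',(170,120,390,270),3.5)"
```

```text
10.93 [0.5177 0.109  0.0026] ydeg 13.5 open 0.0501 [0.8 0.3 0.5] [ 0.19  0.64  1.94 -0.    0.56 -0.05]
```

View pics/c3.png

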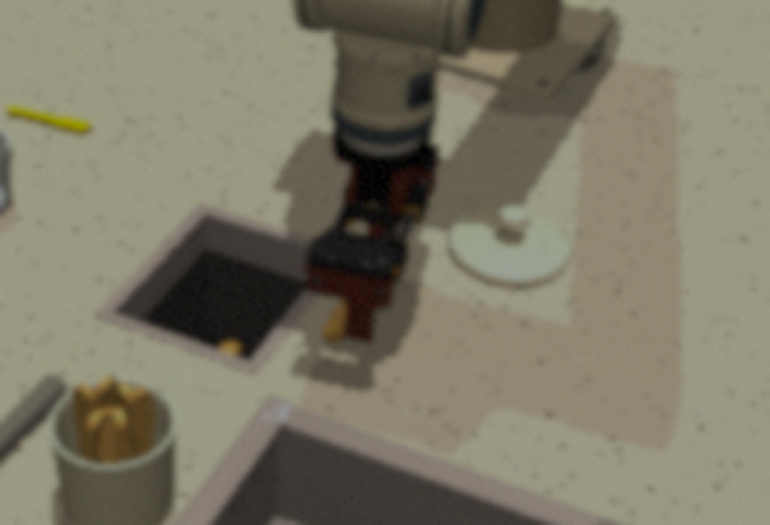

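The head of c shows at (335,322), directly in front of the finger, so it is following squarely. I'll push it over the edge.

>>> {"name": "servo_tool", "arguments": {
  "plan": [
    [[0, 0, 0], [0.003, -0.0115, 0], 0.14],
    [[0, 0, 0], [0.003, -0.0115, 0], 0.14],
    [[0, 0, 0], [0.003, -0.0115, 0], 0.14],
    [[0, 0, 0], [0.002, -0.0115, 0], 0.14],
    [[0, 0, 0], [0.002, -0.0115, 0], 0.14],
    [[0, 0, 0], [0.001, -0.0115, 0], 0.14],
    [[0, 0, 0], [0.001, -0.0115, 0], 0.14],
    [[0, 0, 0], [0, -0.0115, 0], 0.14],
    [[0, 0, 0], [0, -0.0115, 0], 0.14],
    [[0, 0, 0], [0, 0, 0], 0.14]
  ]
}}

```text
t: 12.22
ee_pos: [0.5324, 0.0056, 0.0027]
orientation: [-1.946, -2.467, 0.0]
ft_force: [0.2, -0.6, -0.4]
opening: 0.0501
finger_force: 0.0
```

>>> {"name": "servo_tool", "arguments": {
  "plan": [
    [[0, 0, 0], [0, 0, 0.05], 0.14],
    [[0, 0, 0], [0, 0, 0.06], 0.14],
    [[0, 0, 0], [0, 0, 0.06], 0.14],
    [[0, 0, 0], [-0.02, 0.055, 0.02], 0.14],
    [[0, 0, 0], [-0.02, 0.055, 0], 0.14],
    [[0, 0, 0], [-0.02, 0.055, 0], 0.14],
    [[0, 0, 0], [-0.02, 0.055, 0], 0.14],
    [[0, 0, 0], [-0.02, 0.055, 0], 0.14],
    [[0, 0, 0], [0, 0, 0], 0.14]
  ]
}}

```text
t: 13.35
ee_pos: [0.4309, 0.2847, 0.1928]
orientation: [-1.937, -2.473, -0.001]
ft_force: [-0.5, -0.7, 0.2]
opening: 0.05
finger_force: 0.0
```

```bash
python3 st.py; python3 -c "
from h import *
f=grab_frame('top'); save(f,'end.png')
p=f['pixels']; D=f['depth'];A=rot(f['attitude']);F=192/np.tan(np.radians(f['vertical_fov'])/2)
lab=cv2.cvtColor(p,cv2.COLOR_RGB2LAB)[...,2].astype(int)
m=np.zeros_like(lab,bool); m[158:222,259:312]=1; m&=lab>np.median(lab[158:222,259:312])+12
v,u=np.nonzero(m&(D>0)); d=D[v,u]; P=np.c_[(u-f['cx'])/F*d,(v-f['cy'])/F*d,d]@A.T+f['eye']
print(len(u),np.percentile(P[:,2],[0,50,95,100]).round(3))"
```

```text
13.35 [0.4309 0.2847 0.1928] ydeg 13.9 open 0.05 [-0.5 -0.7  0.2] [0.56 0.3  1.89 0.   0.94 0.32]
403 [-0.156 -0.143 -0.13  -0.125]
```

View pics/end.png

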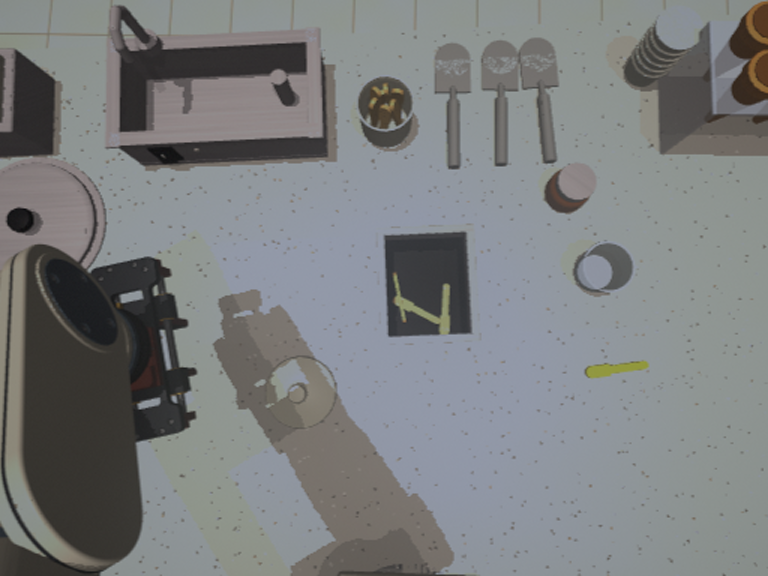

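All three paddles lie at the chute bottom at about (420,305), at z between −0.156 and −0.125. The cup, jar, lid and scoops are at their starting pixels, and the counter is clear of bamboo paddles.

```bash
python3 -c "
from cell import *
print(hand_in())"
```

```text
the job is handed in; nothing more can be done
None
```

All three paddles were swept into the chute and lie at the bottom, about 0.14 m below the counter top; the last picture showed the cup, lid, jar and scoops still in place, and I handed the job in at about 13.4 s (no verdict was returned).

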